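Release a locked slide tray with the pin

TASK

The slide loader has locked up with its tray shut inside. Draw the release pin out of its stand, push it gently straight down through the small hole in the loader's top until the hidden spring catch gives way and the slide tray springs out, then put the pin back upright and fully home in its stand, let go and leave the tray out. Never force the pin against the loader, and leave the bottle, the objective and the slide box where they are.

Things in the scene. Friction and masses are not known exactly. Their poses are not given: they have to be found in the camera images.
- loader: white slide loader, a fixed hollow box 200 (its x) x 170 (its y) x 110 mm high; origin at the centre of its underside, z up. A black tray front sits flush in its -x face; vent lines on the top. Pressing it or its catch with the pin takes no harm up to 20 N; 25 N breaks it.
- hole (a point): centre, at the top surface, of a round hole 9 mm in diameter with a dark flat ring round it, in the loader's 4 mm top plate, 55 mm along +x and 40 mm along +y from the loader's middle, 110 mm over the bench; axes as the loader's. Hollow below, with a flat spring catch pad 24 mm across under it, 14 to 34 mm beneath the top surface: the depth differs from unit to unit and must be felt.
- tray (a joint): travel of the tray out along the loader's -x, in m: 0 shut and locked, 0.060 fully out. The catch pad under the hole resists with about 6 N at first touch, rising to 9 N; it trips after 4 to 5 mm of travel and meets a hard stop at 7 mm. Once tripped, a spring drives the tray out within half a second and keeps it there.
- tray_front (a point): middle of the tray's black front (108 mm wide, 29 mm high), 32 mm over the bench; moves with the tray
- pin_grip (a point): centre of the release pin's black round handle (18 mm in diameter, 60 mm long, two thin steel rings); z points along the pin from its tip to its handle. Under the handle is a steel shank 6 mm in diameter, 55 mm long, with a rounded tip. 60 g.
- pin_tip (a point): rounded end of the pin's shank, 85 mm from the handle's centre along the pin's -z
- stand: grey fixed stand, a block 60 x 60 x 60 mm; origin at the centre of its underside. The pin stands upright in it, the underside of the handle resting on the block's top.
- socket (a point): mouth of the stand's socket, a round hole 9 mm in diameter and 57 mm deep from the block's top, at its middle, 60 mm over the bench. With the pin fully home its tip is 55 mm and its handle's centre 30 mm from here (below and above).
- bottle: bystander: closed whitish plastic bottle, 64 mm in diameter, 135 mm high, loose; origin at the centre of its underside
- objective: bystander: bare metal microscope objective standing on its wide end, 40 mm in diameter, 55 mm high, loose; origin at the centre of its underside
- slidebox: bystander: grey slide box with a white lid, 102 x 87 x 36 mm, loose; origin at the centre of its underside

How it is judged:
By the outcome, as a careful person would: the job done as asked, in the order asked, and still so for the second after the job is handed in, with the robot touching nothing.
It also fails if it takes over 53 s, if anything falls off the work surface, if the arm or the gripper's body presses on something with over 40 N, if the wrist force passes 120 N, or if a joint passes its speed limit or range.

ROBOT

A 6-joint arm with a two-finger parallel gripper is mounted at the origin on the work surface. World frame = base frame: x ahead of the robot, y to its left, z up, the work surface at z = 0. Lengths are in mm, angles in rad, forces in N, time in s.
With the tool pointing down it reaches from about 250 to 775 mm from the base axis. Payload 4 kg.
Tool frame: the origin (TCP) lies midway between the tips of the shut fingers; the grasp point (between the pads) lies 19 mm behind it; z points along the fingers, y is the line along which they close (so a half turn about z gives the same grasp; the last joint's range is limited). The gripper opens to 94 mm and grips with 3 to 60 N. Pads are 16 mm wide; open, the fingers measure 119 mm over their backs; the gripper's body (75 mm by 177 mm) begins 78 mm behind the grasp point.
Start: joints at [1.195, 0.087, 1.371, -0, 1.684, -0.103], TCP at [148.196, 529.68, 180.006] pointing down, gripper open.
Joint ranges: [-3.1, 3.1], [-0.76, 2.03], [0.27, 2.55], [-1.08, 4.22], [0.17, 2.65], [-2.57, 2.57]. Speed limits (rad/s): [2.79, 2.79, 3.14, 3.14, 3.14, 3.14].

INTERFACE

Orientations are given as a unit quaternion [x, y, z, w].
In Python, from rig import robot gives the robot as it stands.
- The arm moves only by the tool carry_out, never from a script. Its argument "targets" is one flat list of numbers, 5 for each row, row after row: the opening, from -1 (shut) to 1 (fully open), so that 0 is half open, then the shift along the tool's x, y, z in mm, then the turn about the tool's z in rad. A call has 1 to 8 rows; each row is the pose to reach, as a shift and turn from the pose commanded when the call began, along the tool's axes at that moment; what a row does not reach only later rows make up. A row lasts 1/12 s, in which the tool goes at most 41.7 mm and 7.16 degrees, less where a joint would pass 70% of its speed; a pose out of reach is approached as far as the arm can. A call with a gripper value outside its range is refused whole. The fingers move at their own pace and stop on an object; "grip_force" is the grip in N (left out, the last holds). Time passes only in rows, so rows that repeat a pose let the fingers close. It gives the time, the measured TCP pose, the force, the opening and the grip force at its end, in the units of the state.
- robot.sense(): the state, without advancing time (a new reading comes with each control period).
- robot.snapshot(name): name is "scene" or "top" or "wrist"; returns the picture (384x512x3 uint8, red, green, blue); there is no depth.
- robot.camera_model(name): a dict with "fx", "fy", "cx", "cy" (pixels), "R" (3x3) and "t" (3): a world point X has camera coordinates R X + t; the wrist camera has in their place "T_tool_cam" (4x4, takes a point from camera to tool coordinates, whose origin is the TCP and whose axes are the flange's). Camera axes: x right, y down, z forward; pixel columns grow to the right and rows downward; lengths in mm; the calibration is good to about 2 mm. The wrist camera is an equidistant fisheye: a pixel r from the principal point sees the ray r / f radians off the axis. A picture is of the moment at which its call begins: read the wrist's pose just before it. camera_model takes no time and is no camera call.
- robot.sign_off(): hands the job in; it is judged then, once.
The state is a dict: "t": time; "joint_positions": joint angles; "joint_velocities": joint speeds; "tau": joint torques, N m; "tcp_pos": TCP position; "eef_rot": TCP orientation; "ft_force": force on the tool from outside, world axes, zero at the start; "ft_torque": the same for the moment, N m; "width": opening from 0.0 (shut) to 1.0 (fully open); "grasp_force": force on a finger pad.
Only numpy, scipy, OpenCV 4.12 (cv2) and the standard library are available. Lean on these libraries where they do the work, as an engineer would, in place of code of your own. Each camera call takes 0.05 s, during which the arm holds its last target. There are 200 camera calls.

## Working session

There is one attempt and no reset: what is moved stays moved. The work goes in short steps, Python scripts to look and compute and a tool call to move; the robot and the scene stay as the last step left them, time stands still between calls to the robot, and variables do not carry over. Pictures are saved under pics/ and viewed, at most 10 in all, crops included, and the job is handed in when it is done.

Besides the shell and the picture viewer there is one more tool, called after "Call:" in YAML: its name, and indented under it one key for each argument. carry_out: Moves the arm, as the interface text tells. Its arguments: {"type":"object","properties":{"targets":{"type":"array"},"grip_force":{"type":"number"}},"required":["targets"]}

```bash
mkdir -p pics; ls; python3 - <<'E'
from rig import robot
import cv2,numpy as np
s=robot.sense(); print({k:np.round(v,4).tolist() for k,v in s.items()})
for n in("scene","top","wrist"):
    cv2.imwrite(f"pics/{n}0.png",robot.snapshot(n)[...,::-1]); print(n,{k:np.round(v,4).tolist() for k,v in robot.camera_model(n).items()})
E
```

```text
pics
{'t': 0.0, 'joint_positions': [1.1949, 0.0879, 1.3722, -0.0, 1.6836, -0.1031], 'joint_velocities': [-0.0, -0.0002, 0.0, 0.0008, 0.0004, 0.0003], 'tau': [0.0002, -34.0187, -30.2423, 0.0718, 0.0331, -0.0002], 'tcp_pos': [147.9757, 529.1085, 178.831], 'eef_rot': [0.136, 0.9907, -0.001, -0.0002], 'ft_force': [1.2264, 0.4365, 0.8731], 'ft_torque': [-0.0111, 0.0331, 0.0232], 'grasp_force': 0.0, 'width': 0.9968}
scene {'fx': 386.8626, 'fy': 386.8626, 'cx': 254.2969, 'cy': 185.561, 'R': [[-0.4158, 0.9094, -0.013], [0.7491, 0.3343, -0.5719], [-0.5157, -0.2475, -0.8202]], 't': [245.0954, -359.1459, 1369.8987]}
top {'fx': 408.7271, 'fy': 408.7271, 'cx': 259.0277, 'cy': 187.0869, 'R': [[0.0025, -0.9996, 0.0264], [-0.9833, -0.0073, -0.1817], [0.1818, -0.0255, -0.983]], 't': [-23.6089, 520.4737, 1346.0925]}
wrist {'fx': 297.3186, 'fy': 297.3186, 'cx': 252.4004, 'cy': 185.749, 'T_tool_cam': [[-0.0002, -0.9638, -0.2667, 77.9124], [1.0, 0.0001, -0.0013, -0.6995], [0.0013, -0.2667, 0.9638, -205.7568], [0.0, 0.0, 0.0, 1.0]]}
```

View pics/top0.png

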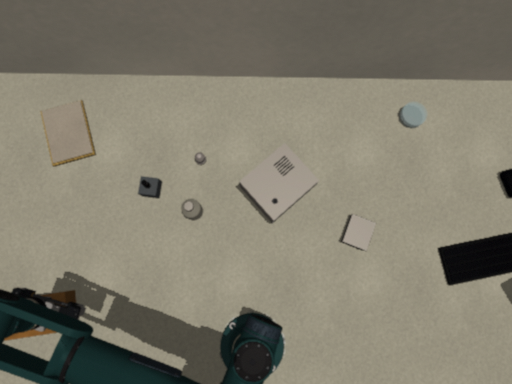

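View pics/scene0.png

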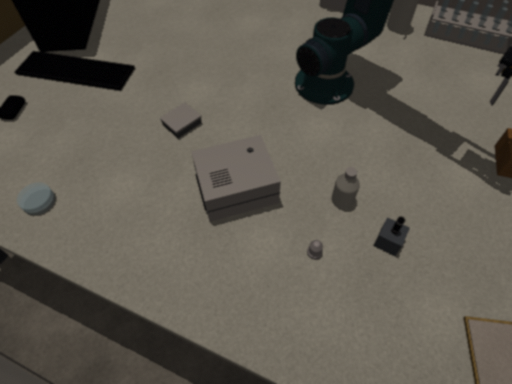

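The top view shows the stand at (150,187), the bottle at (191,209), the objective at (200,158), the loader at (278,184) with its hole at (275,201), and the slide box at (358,232). In the scene view the hole is at (250,150) and the pin handle at (401,222). Next I measure these.

```bash
cat > h.py <<'E'
import numpy as np,cv2
from rig import robot
def ray(n,u,v):
    m=robot.camera_model(n);R=np.array(m["R"]);t=np.array(m["t"])
    d=R.T@np.array([(u-m["cx"])/m["fx"],(v-m["cy"])/m["fy"],1]);return -R.T@t,d/np.linalg.norm(d)
def onz(n,u,v,z):
    o,d=ray(n,u,v);return o+d*(z-o[2])/d[2]
def tri(a,b):
    (o,d),(p,e)=ray(*a),ray(*b);k=np.linalg.lstsq(np.c_[d,-e],p-o,rcond=None)[0]
    x,y=o+k[0]*d,p+k[1]*e;return (x+y)/2,np.linalg.norm(x-y)
def wray(s,u,v):
    from scipy.spatial.transform import Rotation as Ro
    m=robot.camera_model("wrist");T=np.array(m["T_tool_cam"]);q=np.array([u-m["cx"],v-m["cy"]])/m["fx"];r=np.linalg.norm(q)
    d=np.r_[q/max(r,1e-9)*np.sin(r),np.cos(r)];R=Ro.from_quat(s["eef_rot"]).as_matrix()
    return np.array(s["tcp_pos"])+R@T[:3,3],R@T[:3,:3]@d
def wonz(s,u,v,z):
    o,d=wray(s,u,v);return o+d*(z-o[2])/d[2]
E
python3 - <<'E'
from h import *
t=cv2.imread("pics/top0.png");s=cv2.imread("pics/scene0.png")
def dark(im,x,y,r,th):
    g=im[y-r:y+r,x-r:x+r].max(2);m=(g<th).astype(np.uint8);n,l,st,c=cv2.connectedComponentsWithStats(m)
    return [(c[i]+[x-r,y-r],st[i,4]) for i in range(1,n) if st[i,4]>4]
print("hole top",dark(t,275,201,6,90),"scene",dark(s,250,150,6,90))
print("pin top",dark(t,148,185,14,40),"scene",dark(s,400,224,14,35))
W=lambda im,x,y,a,b:cv2.resize(im[y-b:y+b,x-a:x+a],(400,300),interpolation=cv2.INTER_CUBIC)
o=np.vstack([np.hstack([W(t,150,187,20,15),W(s,395,232,28,21)]),np.hstack([W(t,278,184,48,36),W(s,236,175,52,39)])])
cv2.imwrite("pics/c1.png",o)
E
```

```text
hole top [(array([274.5, 200.5]), np.int32(16))] scene [(array([249.81818182, 149.6969697 ]), np.int32(33))]
pin top [(array([145.54761905, 183.78571429]), np.int32(42)), (array([157.65116279, 189.69767442]), np.int32(43))] scene [(array([397.18309859, 226.64084507]), np.int32(142))]
```

View pics/c1.png

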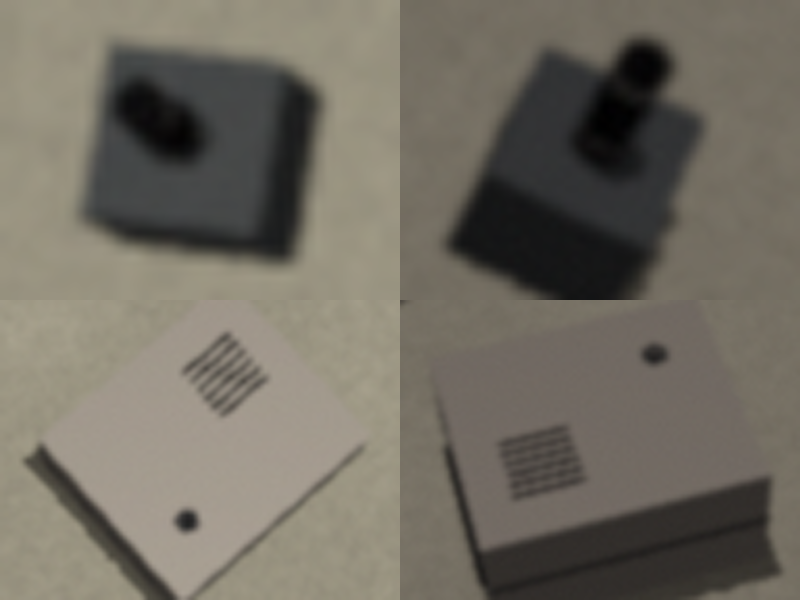

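The crop shows the pin upright in the stand. The handle top is near top-view (143.3,181.8) and scene (401.3,220.1), and the block's top face is centred near top-view (148.6,186.0). The hole is clear in both views, and the loader's edges give its yaw.

```bash
python3 - <<'E'
from h import *
r=lambda x:np.round(x,1)
h=tri(("top",274.7,200.7),("scene",249.9,149.8));print("hole tri",r(h[0]),h[1],"top@110",r(onz("top",274.7,200.7,110)),"scene@110",r(onz("scene",249.9,149.8,110)))
p=tri(("top",143.3,181.8),("scene",401.3,220.1));print("pin top",r(p[0]),p[1],"@120",r(onz("top",143.3,181.8,120)),r(onz("scene",401.3,220.1,120)))
c=[onz("top",130+x/10,172+y/10,60) for x,y in((108,42),(285,68),(265,235),(85,215))];print("block",r(c),r(np.mean(c,0)))
c2=[onz("scene",367+x/7.143,211+y/7.143,60) for x,y in((147,48),(303,120),(258,250),(88,175))];print("block scene",r(np.mean(c2,0)),r(c2))
L=[onz("top",230+x/4.167,148+y/4.167,110) for x,y in((182,300),(365,145),(40,150))];print("loader corners",r(L))
print("bottle",r(onz("top",191,209,100)),"obj",r(onz("top",200,158,55)))
s=robot.sense();print("yaw y-axis",s["eef_rot"], s["tcp_pos"])
from scipy.spatial.transform import Rotation as Ro
print(r(Ro.from_quat(s["eef_rot"]).as_matrix()*1000))
E
```

```text
hole tri [464.3 -69.6 110.5] 1.4077472102115864 top@110 [464.6 -70.3 110. ] scene@110 [463.8 -69.2 110. ]
pin top [521.9 353.3 119.3] 0.08837574032281716 @120 [521.8 353.  120. ] [522.4 353.2 120. ]
block [[552.7 378.1  60. ]
 [544.3 318.4  60. ]
 [487.2 322.3  60. ]
 [493.6 382.5  60. ]] [519.4 350.3  60. ]
block scene [520.2 354.5  60. ] [[488.1 328.7  60. ]
 [494.7 385.3  60. ]
 [551.3 381.8  60. ]
 [546.7 322.1  60. ]]
loader corners [[ 402.   -66.8  110. ]
 [ 524.8 -211.3  110. ]
 [ 518.9   43.9  110. ]]
bottle [437.3 200.3 100. ] obj [619.1 181.6  55. ]
yaw y-axis [ 1.35961106e-01  9.90713832e-01 -8.01561651e-04 -1.97823338e-04] [147.99994471 529.2485959  179.09310285]
[[-9.630e+02  2.694e+02 -6.000e-01]
 [ 2.694e+02  9.630e+02 -1.500e+00]
 [ 2.000e-01 -1.600e+00 -1.000e+03]]
```

View pics/wrist0.png

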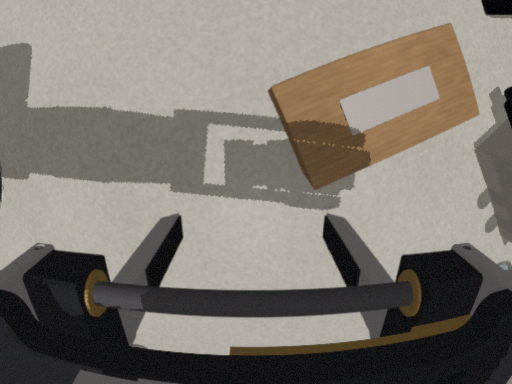

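Call:
carry_out:
  targets: [0, -407, -69.5, 0, 0, 0, -407, -69.5, 0, 0, 0, -407, -69.5, 0, 0, 0, -407, -69.5, 0, 0, 0, -407, -69.5, 0, 0, 0, -407, -69.5, 0, 0, 0, -407, -69.5, 0, 0, 0, -407, -69.5, 0, 0]
  grip_force: 30

```text
t: 0.82
tcp_pos: [451.0, 385.8, 179.7]
eef_rot: [0.136, 0.991, -0.0, -0.0]
ft_force: [0.1, 1.0, 0.5]
width: 0.511
grasp_force: 0.0
```

Call:
carry_out:
  targets: [0, -38, -6, 0, 0, 0, -77, -12.5, 0, 0, 0, -77, -12.5, 0, 0, 0, -77, -12.5, 0, 0]

```text
t: 1.15
tcp_pos: [521.6, 352.7, 178.4]
eef_rot: [0.138, 0.99, -0.001, -0.001]
ft_force: [0.0, 0.1, 0.2]
width: 0.497
grasp_force: 0.0
```

```bash
python3 - <<'E'
from h import *
s=robot.sense();print(s["tcp_pos"],s["eef_rot"],s["ft_force"])
im=robot.snapshot("wrist")[...,::-1];cv2.imwrite("pics/w1.png",im)
for z,n in((120,"a"),(100,"b")):pass
E
```

```text
[521.58148137 352.72478282 178.41689354] [ 1.37787996e-01  9.90460930e-01 -6.54907839e-04 -1.08905461e-03] [0.04148826 0.14068833 0.21423247]
```

View pics/w1.png

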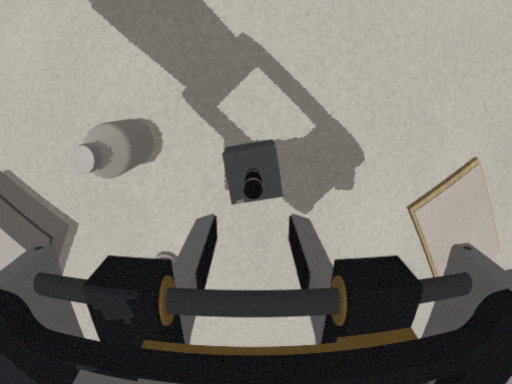

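The wrist view shows the pin's handle top at about (253.5,190), midway between the fingertips, with the bottle at upper left.

```bash
python3 - <<'E'
from h import *
s=robot.sense()
print(wonz(s,253.5,190,120), wonz(s,252.5,173.2,60))
im=cv2.imread("pics/w1.png");o=cv2.resize(im[130:230,200:310],(660,600),interpolation=cv2.INTER_CUBIC);cv2.imwrite("pics/c2.png",np.clip(o.astype(float)*2,0,255))
E
```

```text
[519.67885821 353.89877454 120.        ] [517.28697202 353.49332385  60.        ][ WARN:0@0.190] global loadsave.cpp:1063 imwrite_ Unsupported depth image for selected encoder is fallbacked to CV_8U.
```

View pics/c2.png

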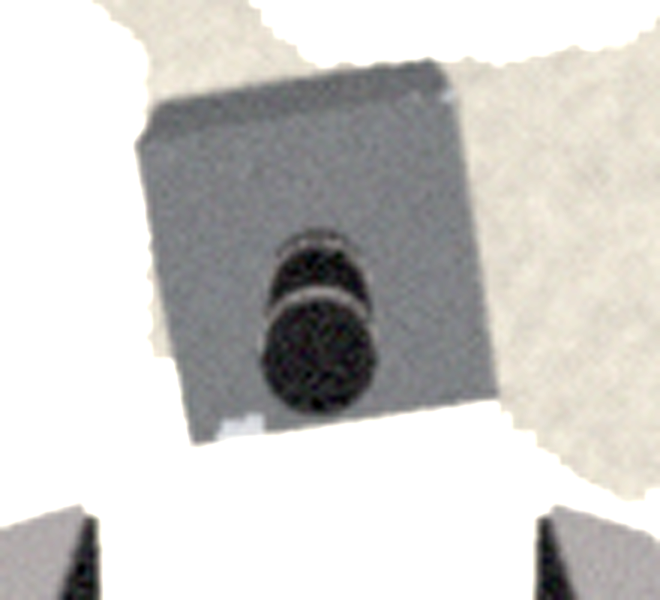

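Call:
carry_out:
  targets: [0, 1, 0, 40, 0, 0, 1, 0, 75, 0, 0, 1, 0, 95, 0, 0, 1, 0, 105, 0, 0, 1, 0, 105, 0, 0, 1, 0, 105, 0]

```text
t: 1.7
tcp_pos: [518.8, 355.6, 75.9]
eef_rot: [0.135, 0.991, 0.0, 0.0]
ft_force: [0.4, -0.6, 0.6]
width: 0.495
grasp_force: 0.0
```

Call:
carry_out:
  targets: [-1, 0, 0, 0, 0, -1, 0, 0, 0, 0, -1, 0, 0, 0, 0, -1, 0, 0, 0, 0, -1, 0, 0, 0, 0, -1, 0, 0, 0, 0, -1, 0, 0, 0, 0]
  grip_force: 40

```text
t: 2.28
tcp_pos: [519.8, 354.8, 75.9]
eef_rot: [0.136, 0.991, 0.0, 0.001]
ft_force: [-0.9, -0.2, 3.5]
width: 0.184
grasp_force: 39.9
```

```bash
python3 - <<'E'
from h import *
s=robot.sense();print({k:np.round(s[k],3).tolist() for k in("t","tcp_pos","ft_force","ft_torque","width","grasp_force","joint_positions")})
E
```

```text
{'t': 2.283, 'tcp_pos': [519.828, 354.766, 75.89], 'ft_force': [-0.913, -0.209, 3.539], 'ft_torque': [-0.051, 0.02, -0.029], 'width': 0.184, 'grasp_force': 39.914, 'joint_positions': [0.509, 0.301, 1.328, 0.0, 1.511, -0.789]}
```

Call:
carry_out:
  targets: [-1, 0, 0, -10, 0, -1, 0, 0, -30, 0, -1, 0, 0, -60, 0, -1, 0, 0, -95, 0, -1, 0, 0, -130, 0, -1, 0, 0, -145, 0, -1, 0, 0, -145, 0]

```text
t: 2.87
tcp_pos: [521.2, 355.7, 226.6]
eef_rot: [0.136, 0.991, 0.003, 0.004]
ft_force: [1.6, -0.6, 0.2]
width: 0.182
grasp_force: 39.9
```

Call:
carry_out:
  targets: [-1, -2, -20, 0, 0, -1, -8, -55, 0, 0, -1, -13, -95, 0, 0, -1, -18, -135, 0, 0, -1, -24, -175, 0, 0, -1, -29, -215, 0, 0, -1, -35, -255, 0, 0, -1, -40, -290, 0, 0]

```text
t: 3.53
tcp_pos: [478.0, 62.4, 217.9]
eef_rot: [0.136, 0.991, -0.0, -0.002]
ft_force: [1.0, -1.3, -0.2]
width: 0.185
grasp_force: 39.9
```

Call:
carry_out:
  targets: [-1, -6, -40, 0, 0, -1, -11, -80, 0, 0, -1, -16, -110, 0, 0, -1, -18.5, -133, 0, 0, -1, -18.5, -133, 0, 0, -1, -18.5, -133, 0, 0, -1, -18.5, -133, 0, 0]

```text
t: 4.12
tcp_pos: [461.2, -67.8, 218.7]
eef_rot: [0.136, 0.991, 0.001, -0.001]
ft_force: [0.1, 0.0, 0.0]
width: 0.181
grasp_force: 39.9
```

```bash
python3 - <<'E'
from h import *
s=robot.sense();print({k:np.round(s[k],3).tolist() for k in("t","tcp_pos","eef_rot","ft_force","width","grasp_force")})
I=[robot.snapshot(n)[...,::-1] for n in("wrist","top","scene")]
for n,i in zip("wts",I):cv2.imwrite(f"pics/{n}2.png",i)
W=lambda im,x,y,a,b:cv2.resize(im[y-b:y+b,x-a:x+a],(400,300),interpolation=cv2.INTER_CUBIC)
o=np.vstack([np.hstack([W(I[0],252,186,120,90),W(I[0],252,200,40,30)]),np.hstack([W(I[1],275,200,48,36),W(I[2],240,140,52,39)])])
cv2.imwrite("pics/c3.png",cv2.convertScaleAbs(o,alpha=1.3))
E
```

```text
{'t': 4.117, 'tcp_pos': [461.201, -67.844, 218.722], 'eef_rot': [0.136, 0.991, 0.001, -0.001], 'ft_force': [0.091, 0.021, 0.019], 'width': 0.181, 'grasp_force': 39.901}
```

View pics/c3.png

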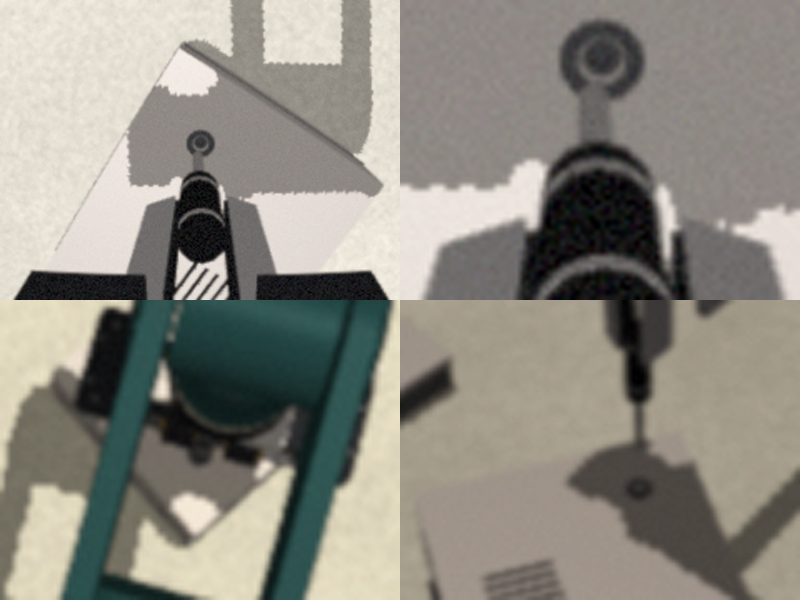

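The wrist crop shows the hole ring at about (252.4,182.0), with the pin tip just below it at (251,187). In the scene view the tip is at about (250.4,138.7), directly above the hole at (250.4,149.9).

```bash
python3 - <<'E'
from h import *
s=robot.sense();r=lambda x:np.round(x,1)
print("hole w",r(wonz(s,252.4,182,110)))
for z in(145,148,151):print(z,"tip wrist",r(wonz(s,251,187.3,z)),"scene",r(onz("scene",250.3,138.7,z)))
E
```

```text
hole w [466.2 -69.7 110. ]
145 tip wrist [462.2 -70.  145. ] scene [454.7 -71.3 145. ]
148 tip wrist [461.3 -69.7 148. ] scene [457.1 -70.1 148. ]
151 tip wrist [460.5 -69.5 151. ] scene [459.5 -68.9 151. ]
```

Call:
carry_out:
  targets: [-1, 0, 1, 10, 0, -1, 0, 1, 22, 0, -1, 0, 1, 25, 0, -1, 0, 1, 25, 0, -1, 0, 1, 25, 0]

```text
t: 4.68
tcp_pos: [461.6, -67.2, 194.2]
eef_rot: [0.136, 0.991, 0.0, -0.001]
ft_force: [-0.7, 0.2, -0.1]
width: 0.185
grasp_force: 39.9
```

```bash
python3 - <<'E'
from h import *
s=robot.sense();print({k:np.round(s[k],3).tolist() for k in("t","tcp_pos","eef_rot","ft_force")})
I=[robot.snapshot(n)[...,::-1] for n in("wrist","scene")]
for n,i in zip("ws",I):cv2.imwrite(f"pics/{n}3.png",i)
W=lambda im,x,y,a,b:cv2.resize(im[y-b:y+b,x-a:x+a],(400,600),interpolation=cv2.INTER_CUBIC)
o=np.hstack([W(I[0],252,190,20,30),W(I[1],250,140,20,30)])
cv2.imwrite("pics/c4.png",cv2.convertScaleAbs(o,alpha=1.5))
E
```

```text
{'t': 4.683, 'tcp_pos': [461.602, -67.244, 194.169], 'eef_rot': [0.136, 0.991, 0.0, -0.001], 'ft_force': [-0.733, 0.156, -0.102]}
```

View pics/c4.png

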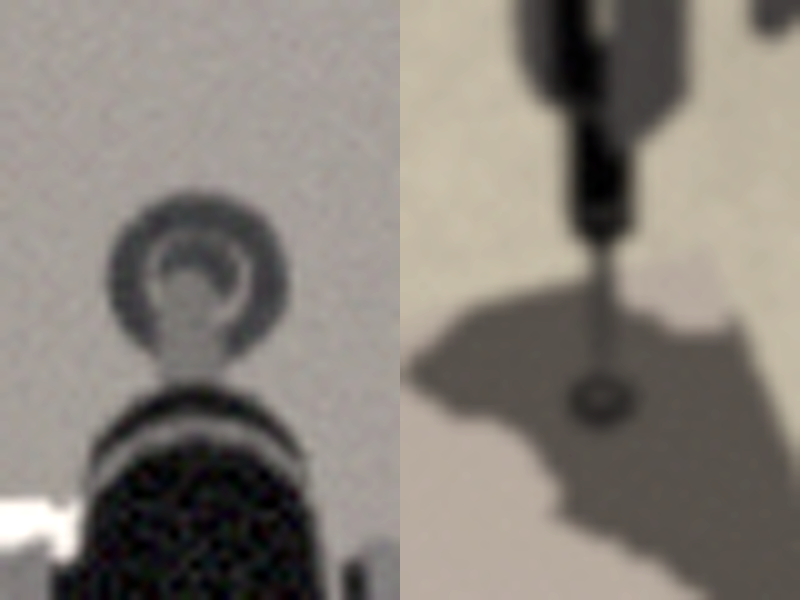

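The wrist crop shows the ring at about (251.8,188.1) and the shank's rounded end centred at about (250.8,189.8). The scene crop shows the shank ending over the ring.

```bash
python3 - <<'E'
from h import *
s=robot.sense();R=np.array([[-.963,.2694],[.2694,.963]])
h=wonz(s,251.8,188.0,110)
for z in(124,126,128):
    t=wonz(s,250.8,189.8,z);print(z,t.round(1),"tool shift",(R.T@(h-t)[:2]).round(1))
# scene: shank centre line col at crop (601,..) hole (601,400)
for z in(123,126):
    print("scene hole",onz("scene",250.05,150,110).round(1),"shank line", onz("scene",250.05,143,z).round(1))
E
```

```text
124 [464.1 -70.8 124. ] tool shift [-2.2  0.9]
126 [463.6 -70.6 126. ] tool shift [-2.8  0.9]
128 [463.  -70.5 128. ] tool shift [-3.3  0.9]
scene hole [464.2 -68.5 110. ] shank line [451.5 -74.1 123. ]
scene hole [464.2 -68.5 110. ] shank line [453.9 -72.9 126. ]
```

Call:
carry_out:
  targets: [-1, -2.5, 0.8, 0, 0, -1, -2.5, 0.8, 5, 0, -1, -2.5, 0.8, 9, 0, -1, -2.5, 0.8, 9, 0, -1, -2.5, 0.8, 9, 0, -1, -2.5, 0.8, 9, 0]
  grip_force: 18

```text
t: 5.28
tcp_pos: [464.5, -67.5, 185.9]
eef_rot: [0.136, 0.991, 0.0, -0.0]
ft_force: [-0.7, 1.2, -0.8]
width: 0.185
grasp_force: 17.9
```

```bash
python3 - <<'E'
from h import *
s=robot.sense();print({k:np.round(s[k],3).tolist() for k in("t","tcp_pos","eef_rot","ft_force","grasp_force")})
I=[robot.snapshot(n)[...,::-1] for n in("wrist","scene")]
for n,i in zip("ws",I):cv2.imwrite(f"pics/{n}4.png",i)
W=lambda im,x,y,a,b:cv2.resize(im[y-b:y+b,x-a:x+a],(400,600),interpolation=cv2.INTER_CUBIC)
o=np.hstack([W(I[0],252,195,16,24),W(I[1],250,145,16,24)])
cv2.imwrite("pics/c5.png",cv2.convertScaleAbs(o,alpha=1.5))
E
```

```text
{'t': 5.283, 'tcp_pos': [464.527, -67.481, 185.886], 'eef_rot': [0.136, 0.991, 0.0, -0.0], 'ft_force': [-0.657, 1.152, -0.791], 'grasp_force': 17.928}
```

View pics/c5.png

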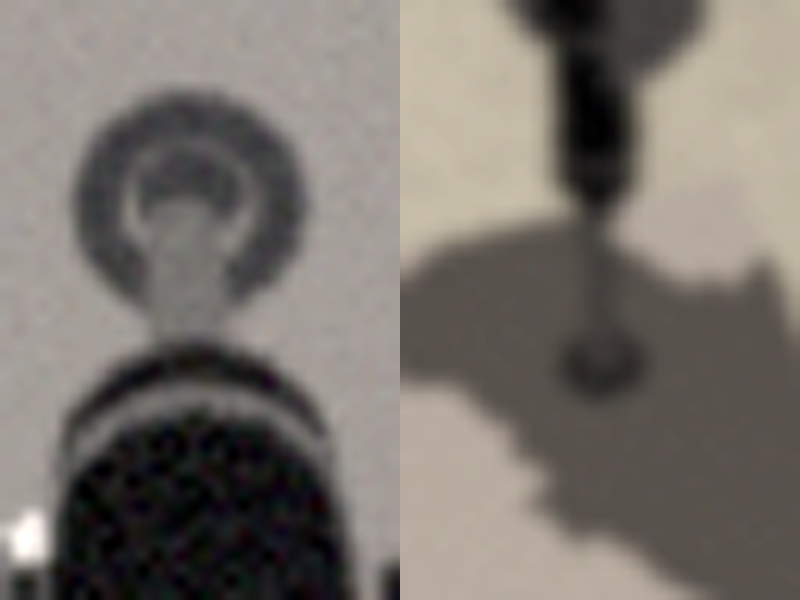

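The wrist crop now shows the ring centred at (251.2,187.2), with the tip centred at about (251.0,190.0), some 4 mm above the surface. In y it is on line.

```bash
python3 - <<'E'
from h import *
s=robot.sense();R=np.array([[-.963,.2694],[.2694,.963]])
h=wonz(s,251.2,187.1,110)
for z in(115,117.5,120):
    t=wonz(s,250.96,190.0,z);print(z,"tool shift",(R.T@(h-t)[:2]).round(2))
E
```

```text
115 tool shift [1.51 0.21]
117.5 tool shift [0.78 0.19]
120 tool shift [0.05 0.18]
```

Call:
carry_out:
  targets: [-1, 0.5, 0.2, 0, 0, -1, 0.5, 0.2, 2.5, 0, -1, 0.5, 0.2, 2.5, 0, -1, 0.5, 0.2, 2.5, 0]

```text
t: 5.72
tcp_pos: [464.0, -67.1, 183.3]
eef_rot: [0.136, 0.991, 0.0, -0.0]
ft_force: [-0.6, 0.3, -0.3]
width: 0.189
grasp_force: 17.9
```

Call:
carry_out:
  targets: [-1, 0, 0, 0.7, 0, -1, 0, 0, 0.7, 0]

```text
t: 5.88
tcp_pos: [464.1, -67.1, 182.6]
eef_rot: [0.136, 0.991, 0.0, -0.0]
ft_force: [-0.2, -0.5, -0.4]
width: 0.189
grasp_force: 17.9
```

Call:
carry_out:
  targets: [-1, 0, 0, 0.7, 0, -1, 0, 0, 0.7, 0]

```text
t: 6.05
tcp_pos: [464.1, -67.1, 181.9]
eef_rot: [0.136, 0.991, 0.0, -0.0]
ft_force: [-0.3, -0.7, -1.1]
width: 0.184
grasp_force: 17.9
```

Call:
carry_out:
  targets: [-1, 0, 0, 0.7, 0, -1, 0, 0, 0.7, 0]

```text
t: 6.22
tcp_pos: [464.1, -67.1, 181.2]
eef_rot: [0.136, 0.991, 0.0, -0.0]
ft_force: [-0.9, -0.2, -1.3]
width: 0.184
grasp_force: 17.9
```

Call:
carry_out:
  targets: [-1, 0, 0, 0.7, 0, -1, 0, 0, 0.7, 0]

```text
t: 6.38
tcp_pos: [464.1, -67.1, 180.5]
eef_rot: [0.136, 0.991, 0.0, -0.0]
ft_force: [-0.6, 0.2, -1.2]
width: 0.186
grasp_force: 17.9
```

Call:
carry_out:
  targets: [-1, 0, 0, 0.7, 0, -1, 0, 0, 0.7, 0]

```text
t: 6.55
tcp_pos: [464.1, -67.1, 179.8]
eef_rot: [0.136, 0.991, 0.0, -0.0]
ft_force: [-0.0, 0.0, -1.3]
width: 0.188
grasp_force: 17.9
```

Call:
carry_out:
  targets: [-1, 0, 0, 0.7, 0, -1, 0, 0, 0.7, 0]

```text
t: 6.72
tcp_pos: [464.1, -67.1, 179.1]
eef_rot: [0.136, 0.991, 0.0, -0.0]
ft_force: [0.3, 0.6, -1.0]
width: 0.189
grasp_force: 17.9
```

Call:
carry_out:
  targets: [-1, 0, 0, 1, 0, -1, 0, 0, 1, 0]

```text
t: 6.88
tcp_pos: [464.1, -67.1, 178.1]
eef_rot: [0.136, 0.991, 0.0, -0.0]
ft_force: [-0.2, -0.6, -0.4]
width: 0.189
grasp_force: 17.9
```

Call:
carry_out:
  targets: [-1, 0, 0, 1, 0, -1, 0, 0, 2, 0, -1, 0, 0, 2, 0]

```text
t: 7.13
tcp_pos: [464.0, -67.1, 175.9]
eef_rot: [0.136, 0.991, 0.0, -0.0]
ft_force: [-0.1, -0.1, -0.4]
width: 0.187
grasp_force: 17.9
```

Through the plate. The earliest the pad can be is TCP ≈ 167.

Call:
carry_out:
  targets: [-1, 0, 0, 2, 0, -1, 0, 0, 4, 0, -1, 0, 0, 6, 0, -1, 0, 0, 6, 0]

```text
t: 7.47
tcp_pos: [463.8, -67.0, 169.6]
eef_rot: [0.136, 0.991, 0.0, -0.001]
ft_force: [0.0, 0.1, -0.3]
width: 0.187
grasp_force: 17.9
```

Call:
carry_out:
  targets: [-1, 0, 0, 1, 0, -1, 0, 0, 2, 0, -1, 0, 0, 2, 0]
  grip_force: 30

```text
t: 7.72
tcp_pos: [464.1, -67.1, 168.1]
eef_rot: [0.136, 0.991, 0.0, -0.0]
ft_force: [-0.5, 0.4, -0.0]
width: 0.184
grasp_force: 29.9
```

Call:
carry_out:
  targets: [-1, 0, 0, 1, 0, -1, 0, 0, 2, 0, -1, 0, 0, 2, 0]

```text
t: 7.97
tcp_pos: [464.1, -67.1, 166.0]
eef_rot: [0.136, 0.991, 0.0, -0.0]
ft_force: [-0.4, -0.1, -1.9]
width: 0.186
grasp_force: 29.9
```

Call:
carry_out:
  targets: [-1, 0, 0, 1, 0, -1, 0, 0, 2, 0, -1, 0, 0, 2, 0]

```text
t: 8.22
tcp_pos: [464.0, -67.1, 164.0]
eef_rot: [0.136, 0.991, 0.0, -0.0]
ft_force: [0.4, -0.3, -1.4]
width: 0.184
grasp_force: 29.9
```

Call:
carry_out:
  targets: [-1, 0, 0, 1, 0, -1, 0, 0, 2, 0, -1, 0, 0, 2, 0]

```text
t: 8.47
tcp_pos: [464.0, -67.1, 162.0]
eef_rot: [0.136, 0.991, 0.0, -0.0]
ft_force: [-0.1, -0.5, -0.0]
width: 0.183
grasp_force: 29.9
```

Call:
carry_out:
  targets: [-1, 0, 0, 1, 0, -1, 0, 0, 2, 0, -1, 0, 0, 2, 0]

```text
t: 8.72
tcp_pos: [464.0, -67.1, 160.0]
eef_rot: [0.136, 0.991, 0.0, -0.0]
ft_force: [-0.5, -0.2, -0.8]
width: 0.184
grasp_force: 29.9
```

Call:
carry_out:
  targets: [-1, 0, 0, 1, 0, -1, 0, 0, 2, 0, -1, 0, 0, 2, 0]

```text
t: 8.97
tcp_pos: [464.7, -67.2, 159.3]
eef_rot: [0.136, 0.991, -0.0, 0.001]
ft_force: [-0.9, 1.2, 3.4]
width: 0.185
grasp_force: 29.9
```

Call:
carry_out:
  targets: [-1, 0, 0, 1, 0, -1, 0, 0, 1, 0, -1, 0, 0, 1, 0]

```text
t: 9.22
tcp_pos: [465.0, -67.3, 159.0]
eef_rot: [0.136, 0.991, -0.0, 0.002]
ft_force: [-0.8, -0.4, 6.6]
width: 0.187
grasp_force: 29.9
```

Call:
carry_out:
  targets: [-1, 0, 0, 1, 0, -1, 0, 0, 1, 0, -1, 0, 0, 1, 0]

```text
t: 9.47
tcp_pos: [465.2, -67.4, 158.4]
eef_rot: [0.136, 0.991, -0.0, 0.002]
ft_force: [-0.5, 0.3, 7.8]
width: 0.185
grasp_force: 30.0
```

Call:
carry_out:
  targets: [-1, 0, 0, 1, 0, -1, 0, 0, 1, 0, -1, 0, 0, 1, 0]

```text
t: 9.72
tcp_pos: [465.3, -67.4, 157.7]
eef_rot: [0.136, 0.991, -0.0, 0.002]
ft_force: [-1.2, 0.0, 7.6]
width: 0.182
grasp_force: 30.0
```

Call:
carry_out:
  targets: [-1, 0, 0, 1, 0, -1, 0, 0, 1, 0, -1, 0, 0, 1, 0]

```text
t: 9.97
tcp_pos: [465.4, -67.4, 156.9]
eef_rot: [0.136, 0.991, -0.0, 0.002]
ft_force: [0.0, 0.0, 9.3]
width: 0.183
grasp_force: 30.0
```

Call:
carry_out:
  targets: [-1, 0, 0, 1, 0, -1, 0, 0, 1, 0, -1, 0, 0, 1, 0]

```text
t: 10.22
tcp_pos: [465.5, -67.5, 156.0]
eef_rot: [0.136, 0.991, -0.0, 0.002]
ft_force: [-0.8, 0.2, 9.1]
width: 0.182
grasp_force: 30.0
```

Call:
carry_out:
  targets: [-1, 0, 0, 1, 0, -1, 0, 0, 1, 0, -1, 0, 0, 1, 0]

```text
t: 10.47
tcp_pos: [465.5, -67.5, 155.1]
eef_rot: [0.136, 0.991, -0.0, 0.002]
ft_force: [-1.7, 0.7, 9.5]
width: 0.182
grasp_force: 30.0
```

Call:
carry_out:
  targets: [-1, 0, 0, 0.7, 0, -1, 0, 0, 0.7, 0, -1, 0, 0, 0.7, 0]

```text
t: 10.72
tcp_pos: [465.3, -67.4, 153.9]
eef_rot: [0.136, 0.991, -0.0, 0.002]
ft_force: [-0.8, 0.4, 7.4]
width: 0.183
grasp_force: 30.0
```

```bash
python3 - <<'E'
from h import *
im=robot.snapshot("scene")[...,::-1];cv2.imwrite("pics/s5.png",im);a=cv2.imread("pics/s4.png")
d=cv2.absdiff(im,a).max(2)>25;ys,xs=np.nonzero(d);print(d.sum(),[(xs.min(),xs.max(),ys.min(),ys.max()) if len(xs) else 0])
n,l,st,c=cv2.connectedComponentsWithStats(d.astype(np.uint8));print([st[i].tolist() for i in range(1,n) if st[i,4]>15]);print(robot.sense()["ft_force"])
E
```

```text
4430 [(np.int64(178), np.int64(406), np.int64(0), np.int64(219))]
[[208, 0, 21, 19, 284], [263, 0, 55, 37, 711], [227, 22, 3, 7, 19], [229, 41, 3, 12, 26], [232, 53, 33, 14, 217], [210, 57, 50, 52, 827], [257, 67, 9, 12, 68], [232, 71, 19, 14, 102], [257, 80, 32, 18, 372], [231, 82, 19, 17, 147], [260, 96, 11, 9, 30], [248, 99, 40, 29, 558], [257, 100, 5, 6, 21], [248, 118, 3, 8, 16], [241, 121, 6, 12, 51], [246, 124, 13, 21, 117], [276, 157, 13, 13, 30], [291, 165, 20, 21, 38], [178, 174, 28, 46, 582], [281, 177, 30, 32, 81]]
[-1.51085113  0.42559146  8.09072949]
```

The force dropped, and the image difference shows a new patch at the loader's left (178–206,174–220), so the tray is out. I withdraw and take the pin back.

Call:
carry_out:
  targets: [-1, 0, 0, -8, 0, -1, 0, 0, -18, 0, -1, 0, 0, -30, 0, -1, 0, 0, -42, 0, -1, 0, 0, -55, 0, -1, 0, 0, -68.4, 0, -1, 0, 0, -68.4, 0]

```text
t: 11.35
tcp_pos: [465.7, -67.5, 223.6]
eef_rot: [0.136, 0.991, -0.0, 0.003]
ft_force: [0.6, -1.0, -0.2]
width: 0.185
grasp_force: 29.9
```

Call:
carry_out:
  targets: [-1, 3, 20, 0, 0, -1, 8, 55, 0, 0, -1, 14, 95, 0, 0, -1, 19, 135, 0, 0, -1, 25, 175, 0, 0, -1, 30, 215, 0, 0, -1, 36, 255, 0, 0, -1, 41.5, 290, 0, 0]

```text
t: 12.02
tcp_pos: [501.9, 225.9, 219.3]
eef_rot: [0.135, 0.991, 0.0, -0.0]
ft_force: [0.5, 0.4, -1.1]
width: 0.181
grasp_force: 29.9
```

Call:
carry_out:
  targets: [-1, 6, 40, 0, 0, -1, 11, 80, 0, 0, -1, 16, 110, 0, 0, -1, 19, 131, 0, 0, -1, 19, 131, 0, 0, -1, 19, 131, 0, 0, -1, 19, 131, 0, 0]

```text
t: 12.6
tcp_pos: [519.2, 353.9, 219.4]
eef_rot: [0.136, 0.991, -0.001, -0.0]
ft_force: [0.1, -0.0, -0.5]
width: 0.188
grasp_force: 29.9
```

Call:
carry_out:
  targets: [-1, 0, 0, 30, 0, -1, 0, 0, 60, 0, -1, 0, 0, 75, 0, -1, 0, 0, 80, 0, -1, 0, 0, 80, 0, -1, 0, 0, 80, 0, -1, 0, 0, 80, 0]

```text
t: 13.18
tcp_pos: [520.5, 354.6, 142.5]
eef_rot: [0.136, 0.991, 0.001, 0.002]
ft_force: [0.7, -0.4, -1.0]
width: 0.185
grasp_force: 29.9
```

```bash
python3 - <<'E'
from h import *
s=robot.sense();print({k:np.round(s[k],3).tolist() for k in("t","tcp_pos","eef_rot","ft_force","grasp_force")})
I=[robot.snapshot(n)[...,::-1] for n in("wrist","scene")]
for n,i in zip("ws",I):cv2.imwrite(f"pics/{n}6.png",i)
W=lambda im,x,y,a,b:cv2.resize(im[y-b:y+b,x-a:x+a],(400,300),interpolation=cv2.INTER_CUBIC)
o=np.vstack([np.hstack([W(I[0],252,195,60,45),W(I[0],252,190,24,18)]),np.hstack([W(I[1],395,225,40,30),W(I[1],236,175,80,60)])])
cv2.imwrite("pics/c6.png",cv2.convertScaleAbs(o,alpha=1.5))
E
```

```text
{'t': 13.183, 'tcp_pos': [520.503, 354.621, 142.513], 'eef_rot': [0.136, 0.991, 0.001, 0.002], 'ft_force': [0.685, -0.377, -0.995], 'grasp_force': 29.909}
```

View pics/c6.png

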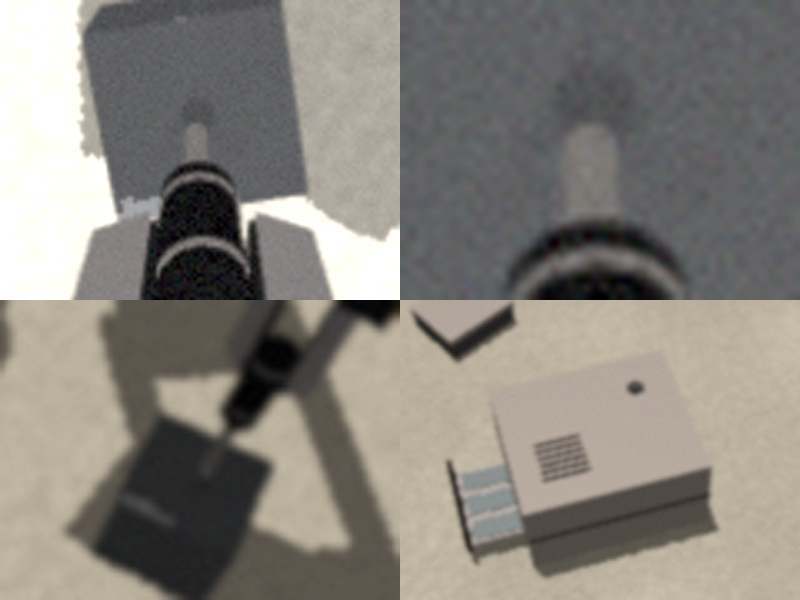

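The tray is fully out. At the stand, the socket mouth is at about (251.4,182.8) in the wrist view and the tip centre at (251.0,190.2), about 11 mm above the block.

```bash
python3 - <<'E'
from h import *
s=robot.sense();R=np.array([[-.963,.2694],[.2694,.963]])
h=wonz(s,251.4,182.8,60)
for z in(73,75,77):
    t=wonz(s,251.0,190.2,z);print(z,"tool shift",(R.T@(h-t)[:2]).round(2))
E
```

```text
73 tool shift [3.89 0.37]
75 tool shift [3.3  0.36]
77 tool shift [2.71 0.35]
```

Call:
carry_out:
  targets: [-1, 2, 0.3, 3, 0, -1, 2, 0.3, 6, 0, -1, 2, 0.3, 6, 0, -1, 2, 0.3, 6, 0, -1, 2, 0.3, 6, 0]

```text
t: 13.7
tcp_pos: [517.4, 355.4, 133.8]
eef_rot: [0.136, 0.991, -0.0, -0.0]
ft_force: [0.5, -0.6, -0.7]
width: 0.185
grasp_force: 29.9
```

```bash
python3 - <<'E'
from h import *
s=robot.sense();print({k:np.round(s[k],3).tolist() for k in("t","tcp_pos","eef_rot","ft_force")})
g=np.mean([robot.snapshot("wrist").mean(2) for _ in range(4)],0)
for v in range(174,206):print(v,g[v,242:262].astype(int).tolist())
E
```

```text
{'t': 13.7, 'tcp_pos': [517.384, 355.445, 133.837], 'eef_rot': [0.136, 0.991, -0.0, -0.0], 'ft_force': [0.482, -0.633, -0.693]}
174 [66, 65, 63, 67, 65, 66, 67, 66, 66, 65, 63, 65, 64, 67, 65, 66, 64, 65, 63, 66]
175 [65, 65, 65, 64, 66, 65, 66, 65, 66, 66, 66, 65, 67, 66, 64, 66, 64, 66, 66, 64]
176 [66, 64, 65, 65, 66, 66, 65, 65, 65, 67, 66, 66, 65, 63, 65, 64, 67, 64, 65, 66]
177 [65, 65, 65, 66, 67, 67, 65, 65, 66, 64, 65, 66, 65, 66, 66, 66, 66, 65, 65, 66]
178 [63, 65, 65, 65, 67, 65, 66, 64, 67, 65, 67, 64, 66, 68, 65, 63, 64, 64, 66, 66]
179 [65, 66, 65, 67, 66, 66, 66, 66, 66, 65, 66, 65, 66, 68, 67, 66, 64, 66, 66, 66]
180 [66, 66, 66, 66, 64, 68, 67, 64, 65, 64, 64, 65, 65, 65, 67, 65, 65, 66, 65, 64]
181 [65, 65, 66, 66, 66, 67, 65, 65, 64, 65, 65, 65, 65, 65, 64, 64, 64, 64, 65, 63]
182 [65, 67, 66, 66, 66, 64, 66, 64, 65, 66, 65, 64, 65, 66, 65, 67, 67, 65, 66, 67]
183 [65, 66, 65, 67, 65, 66, 64, 65, 66, 65, 66, 67, 64, 65, 65, 65, 64, 64, 67, 65]
184 [66, 65, 63, 66, 65, 65, 64, 65, 63, 63, 63, 64, 65, 66, 64, 65, 64, 66, 64, 64]
185 [67, 65, 66, 67, 64, 65, 63, 58, 
[... 1047 characters left out ...]
 64, 66, 64, 64, 65]
198 [65, 66, 64, 63, 64, 65, 65, 56, 52, 48, 53, 54, 59, 54, 61, 63, 65, 63, 65, 66]
199 [66, 67, 63, 56, 49, 38, 35, 28, 20, 21, 22, 27, 30, 32, 40, 51, 61, 65, 67, 63]
200 [64, 62, 51, 33, 21, 18, 17, 16, 20, 15, 19, 17, 16, 18, 18, 32, 49, 61, 63, 63]
201 [62, 53, 34, 20, 18, 20, 28, 40, 45, 45, 45, 37, 33, 24, 23, 21, 29, 44, 64, 63]
202 [51, 27, 19, 24, 40, 51, 69, 72, 74, 73, 72, 71, 72, 69, 57, 34, 25, 26, 41, 61]
203 [32, 25, 38, 58, 68, 75, 81, 71, 62, 55, 54, 64, 74, 82, 75, 69, 57, 37, 32, 48]
204 [28, 48, 68, 73, 63, 59, 50, 41, 30, 26, 30, 35, 43, 51, 53, 57, 76, 68, 46, 38]
205 [47, 67, 68, 47, 37, 33, 22, 17, 14, 10, 15, 10, 17, 18, 22, 32, 57, 67, 70, 48]
```

```bash
python3 - <<'E'
from h import *
s=robot.sense();R=np.array([[-.963,.2694],[.2694,.963]])
h=wonz(s,251.3,189.4,60)
for z in(64.5,66,67.5):
    t=wonz(s,250.4,190.0,z);print(z,"tool shift",(R.T@(h-t)[:2]).round(2))
E
```

```text
64.5 tool shift [-0.7   0.85]
66 tool shift [-1.14  0.83]
67.5 tool shift [-1.58  0.82]
```

Call:
carry_out:
  targets: [-1, -0.8, 0.7, 1, 0, -1, -0.8, 0.7, 3, 0, -1, -0.8, 0.7, 4.5, 0, -1, -0.8, 0.7, 6, 0, -1, -0.8, 0.7, 6, 0]

```text
t: 14.32
tcp_pos: [518.2, 355.7, 127.3]
eef_rot: [0.136, 0.991, -0.0, -0.0]
ft_force: [0.6, -0.5, -1.0]
width: 0.182
grasp_force: 29.9
```

Call:
carry_out:
  targets: [-1, 0, 0, 2, 0, -1, 0, 0, 4, 0, -1, 0, 0, 6, 0, -1, 0, 0, 8, 0, -1, 0, 0, 10, 0, -1, 0, 0, 10, 0]

```text
t: 14.82
tcp_pos: [518.2, 355.8, 117.3]
eef_rot: [0.136, 0.991, -0.0, -0.0]
ft_force: [0.3, -0.9, 0.2]
width: 0.18
grasp_force: 29.9
```

Call:
carry_out:
  targets: [-1, 0, 0, 3, 0, -1, 0, 0, 6, 0, -1, 0, 0, 9, 0, -1, 0, 0, 12, 0, -1, 0, 0, 15, 0, -1, 0, 0, 15, 0]

```text
t: 15.32
tcp_pos: [518.1, 355.6, 102.0]
eef_rot: [0.136, 0.991, -0.0, -0.0]
ft_force: [0.8, -1.1, -1.4]
width: 0.187
grasp_force: 29.9
```

Call:
carry_out:
  targets: [-1, 0, 0, 3, 0, -1, 0, 0, 6, 0, -1, 0, 0, 9, 0, -1, 0, 0, 12, 0, -1, 0, 0, 15, 0, -1, 0, 0, 15, 0]

```text
t: 15.82
tcp_pos: [518.2, 355.6, 87.0]
eef_rot: [0.136, 0.991, -0.0, -0.0]
ft_force: [1.8, -0.4, 0.2]
width: 0.185
grasp_force: 29.9
```

Call:
carry_out:
  targets: [-1, 0, 0, 3, 0, -1, 0, 0, 6, 0, -1, 0, 0, 9, 0, -1, 0, 0, 9, 0, -1, 0, 0, 9, 0]

```text
t: 16.23
tcp_pos: [518.3, 355.7, 78.6]
eef_rot: [0.136, 0.991, -0.0, -0.0]
ft_force: [0.4, -0.1, -1.2]
width: 0.184
grasp_force: 29.9
```

Call:
carry_out:
  targets: [-1, 0, 0, 1.5, 0, -1, 0, 0, 1.5, 0, -1, 0, 0, 1.5, 0]

```text
t: 16.48
tcp_pos: [518.4, 355.9, 77.5]
eef_rot: [0.136, 0.991, 0.0, 0.0]
ft_force: [0.6, -0.3, -1.0]
width: 0.185
grasp_force: 29.9
```

Call:
carry_out:
  targets: [-1, 0, 0, 1.5, 0, -1, 0, 0, 1.5, 0, -1, 0, 0, 1.5, 0]

```text
t: 16.73
tcp_pos: [518.5, 355.9, 76.0]
eef_rot: [0.136, 0.991, 0.0, 0.0]
ft_force: [0.4, -1.4, -0.1]
width: 0.183
grasp_force: 29.9
```

Call:
carry_out:
  targets: [-1, 0, 0, 1.5, 0, -1, 0, 0, 1.5, 0, -1, 0, 0, 1.5, 0]

```text
t: 16.98
tcp_pos: [518.9, 355.9, 75.9]
eef_rot: [0.136, 0.991, 0.0, 0.001]
ft_force: [-0.3, -1.5, 4.9]
width: 0.185
grasp_force: 30.0
```

Fully home: 4.9 N of contact at the original height. I release and rise.

Call:
carry_out:
  targets: [-0.3, 0, 0, -1, 0, -0.1, 0, 0, -1, 0, 0, 0, 0, -1, 0, 0, 0, 0, -1, 0, 0, 0, 0, -1, 0]

```text
t: 17.4
tcp_pos: [518.1, 355.9, 74.8]
eef_rot: [0.136, 0.991, -0.0, -0.0]
ft_force: [0.7, 0.1, 0.2]
width: 0.481
grasp_force: 0.0
```

Call:
carry_out:
  targets: [0, 0, 0, -10, 0, 0, 0, 0, -40, 0, 0, 0, 0, -80, 0, 0, 0, 0, -120, 0, 0, 0, 0, -140, 0, 0, 0, 0, -140, 0]

```text
t: 17.9
tcp_pos: [521.0, 357.4, 224.4]
eef_rot: [0.136, 0.991, 0.004, 0.006]
ft_force: [-0.9, -0.2, 0.5]
width: 0.501
grasp_force: 0.0
```

Call:
carry_out:
  targets: [0, 30, 5, 0, 0, 0, 70, 10, 0, 0, 0, 110, 15, 0, 0, 0, 140, 20, 0, 0, 0, 150, 20, 0, 0, 0, 150, 20, 0, 0]

```text
t: 18.4
tcp_pos: [377.1, 416.3, 215.4]
eef_rot: [0.134, 0.991, -0.0, -0.0]
ft_force: [1.3, 0.1, -0.6]
width: 0.496
grasp_force: 0.0
```

```bash
python3 - <<'E'
from h import *
s=robot.sense();print(s["t"],s["tcp_pos"].round(1) if hasattr(s["tcp_pos"],"round") else s["tcp_pos"],s["ft_force"],s["width"])
im=robot.snapshot("scene")[...,::-1];tp=robot.snapshot("top")[...,::-1];cv2.imwrite("pics/s7.png",im);cv2.imwrite("pics/t7.png",tp)
a=cv2.imread("pics/scene0.png")
for n,(x,y,w,h) in dict(stand=(372,210,42,50),bottle=(330,166,32,46),obj=(305,236,22,26),box=(158,98,48,42)).items():
    p,q=a[y:y+h,x:x+w],im[y:y+h,x:x+w];d=cv2.absdiff(p,q).max(2);print(n,(d>25).sum())
def dk(i,x,y,r,th):
    m=(i[y-r:y+r,x-r:x+r].max(2)<th);v,u=np.nonzero(m);return u.mean()+x-r,v.mean()+y-r,len(u),v.min()+y-r,u.max()+x-r
print(dk(a,400,224,12,30),dk(im,400,224,12,30)); 
t0=cv2.imread("pics/top0.png");print(dk(t0,146,184,8,35),dk(tp,146,184,8,35))
E
```

```text
18.4 [377.1 416.3 215.4] [ 1.2601278   0.06690316 -0.57939755] 0.49567280526863294
stand 11
bottle 0
obj 0
box 0
(np.float64(397.1732283464567), np.float64(226.5275590551181), 127, np.int64(218), np.int64(403)) (np.float64(397.6528925619835), np.float64(226.27272727272728), 121, np.int64(217), np.int64(403))
(np.float64(145.5), np.float64(183.65), 40, np.int64(180), np.int64(149)) (np.float64(144.76315789473685), np.float64(183.97368421052633), 38, np.int64(181), np.int64(148))
```

```bash
python3 -c "
from rig import robot
print(robot.sign_off())"
```

```text
the job is handed in; nothing more can be done
None
```

The job is handed in at 18.4 s: the catch tripped with about 9.5 N the highest force read, the tray is out, the pin is released fully home in its stand, and the bottle, objective and slide box haven't moved.

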